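Point out the waiting meal box and ring the counter bell

ROBOT

A 6-joint arm with a two-finger parallel gripper is mounted at the origin on the work surface. World frame = base frame: x ahead of the robot, y to its left, z up, the work surface at z = 0. Lengths are in m, angles in rad, forces in N, time in s.
With the tool pointing down it reaches from about 0.35 to 0.775 m from the base axis. Payload 7.3 kg.
Tool frame: the origin (TCP) lies at the very end of the fingers, on their centre line; the grasp point (between the pads) lies 19 mm behind it (tcp_to_grasp is the distance from the TCP to the grasp point, in m); x points along the fingers, z is the direction in which the jaws open and shut, and the axes are right-handed (so a half turn about x gives the same grasp; the last joint's range is limited). The gripper opens to 92 mm and grips with 3 to 60 N. Pads are 19 mm wide; open, the fingers measure 130 mm over their backs; the gripper's body (75 mm by 190 mm) begins 47 mm behind the grasp point.
Start: joints at [0.981, 0.342, 1.524, -0, 1.275, -0.146], TCP at [0.225, 0.474, 0.227] pointing down, gripper open.
Joint ranges: [-2.53, 2.53], [-0.77, 2.02], [0.04, 2.7], [-1, 4.14], [0.28, 2.66], [-3.11, 3.11]. Speed limits (rad/s): [2.57, 2.57, 3.14, 3.14, 3.14, 3.14].

INTERFACE

Orientations are given as a unit quaternion [x, y, z, w].
In Python, from bench import state, snapshot, calibration, job_done, tcp_to_grasp gives the robot as it stands.
- The arm moves only by the tool arm_command, never from a script. Its argument "steps" is a list of rows, each a list of 7 numbers: the shift along the tool's x, y, z in cm, then the turn, a rotation vector about the tool's x, y, z in rad, then the opening, from -1 (shut) to 1 (fully open). In form: [[dx, dy, dz, ax, ay, az, jaw], ...]. A call has 1 to 5 rows; each row is the pose to reach, as a shift and turn from the pose measured when the call began, along the tool's axes at that moment; what a row does not reach only later rows make up. A row lasts 1/12 s, in which the tool goes at most 41.7 mm and 7.16 degrees, less where a joint would pass 70% of its speed; a pose out of reach is approached as far as the arm can. A call with a gripper value outside its range is refused whole. The fingers move at their own pace and stop on an object; the grip force is fixed at half the most. Time passes only in rows, so rows that repeat a pose let the fingers close. It gives the time, the measured TCP pose, the force and the opening at its end, in the units of the state.
- state(): the state, without advancing time (a new reading comes with each control period).
- snapshot(name): name is "scene" or "top" or "wrist"; returns the picture (420x560x3 uint8, red, green, blue); there is no depth.
- calibration(name): a dict with "camera_matrix" (3x3 intrinsics, pixels), "k1" (the pictures are not rectified: a ray, as slopes to the right and down, at radius r is drawn at 1 + k1 r^2 times it, then the intrinsics apply), "R" (3x3) and "t" (3): a world point X has camera coordinates R X + t. Camera axes: x right, y down, z forward; pixel columns grow to the right and rows downward; lengths in m; the calibration is good to about 2 mm. A picture is of the moment at which its call begins: read the wrist's pose just before it. calibration takes no time and is no camera call; for the wrist camera it gives the pose at the moment of the call.
- job_done(): hands the job in, once; it reports no verdict.
The state is a dict: "time_s": time; "q": joint angles; "dq": joint speeds; "joint_torque": joint torques, N m; "tcp_pos": TCP position; "ee_rot": TCP orientation; "force": force on the tool from outside, world axes, zero at the start; "wrist_torque": the same for the moment, N m; "finger_gap": finger opening in m.
Only numpy, scipy, OpenCV 4.12 (cv2) and the standard library are available. Lean on these libraries where they do the work, as an engineer would, in place of code of your own. Each camera call takes 0.05 s, during which the arm holds its last target.

TASK

At the pick-up counter, push the orange arrow round with a fingertip until it points at the middle of the cardboard meal box that waits on one of the three small wooden boards, then press the counter bell's plunger right down and let it up again to call the customer. Nothing is to be picked up or moved: leave the box, the cup, the sauce bottle and the pen pot standing where they are, and do not press the bell before the arrow points at the box.

Things in the scene. Friction and masses are not known exactly. Their poses are not given: they have to be found in the camera images.
- arrow: orange arrow turning about an upright post on a fixed dark wooden foot (100 mm across, 12 mm high). Origin on the turning axis at counter height; x runs from the axis to the arrow's point, z up. Turns either way, over half a turn from its start, against light friction (0.1 N m), and stays where left. It starts pointing roughly toward the robot, away from the orders
- arrow_shaft (a point): a place to push: middle of the arrow's shaft 75 mm from the axis, 37 mm above the counter (x along the arrow, y to its left). The shaft is a bar 16 mm wide with upright sides, 22 to 52 mm above the counter, free from the hub (20 mm radius) to the barbed head (from 92 mm on, 55 mm wide). A round-ended tail reaches 63 mm the other way
- arrow_tip (a point): the arrow's point, 126 mm from the turning axis, half-way up (37 mm above the counter)
- mealbox_mid (a point): centre, half-way up, of the loose brown cardboard take-away box with crossed-flap lid, 110 (x) x 94 (y) x 60 mm high. It stands on one of three pale wooden boards (130 mm square, 8 mm thick, fixed) some 220 to 260 mm from the arrow's axis: to the left, beyond and to the right, in any order. The arrow is to point at this centre, seen from above
- plunger_top (a point): centre of the top of the counter bell's brass plunger, 20 mm across, 62 mm above the counter at rest, 16 mm above the dome. The bell is a silvery dome on a black base 84 mm across, fixed to the counter at the robot's left or right
- cup_mid (a point): bystander: 50 mm up the axis of a loose white paper cup with brown sleeve and black lid, 82 mm across, 105 mm high, on another of the boards
- sauce_mid (a point): bystander: 60 mm up the axis of a loose red sauce bottle with white nozzle, 60 mm across, 150 mm high, on the remaining board
- pot_mid (a point): bystander: 42 mm up the axis of a loose dark pen pot, 68 mm across, 85 mm high (pens to 140 mm), at the robot's left or right, opposite the bell
- plunger (a joint): how far the bell's plunger is pressed down, in m: 0 at rest, 0.006 fully down; a spring pushes it back (1 N at first, 4 N fully down)
Not all that is in view belongs to the job. Leave any blue or green look-alike of the part that bears mealbox_mid alone.

How it is judged:
On the way, in this order (a step that is already met when the one before it is completed fails the run):
1. the arrow points at the middle of the meal box and has come to rest (y of mealbox_mid in the frame of arrow between -0.025 and 0.025 m and x of mealbox_mid in the frame of arrow above 0.1 m and angular speed of arrow below 0.05 rad/s), for 0.2 s.
2. the bell's plunger is pressed down while the arrow points at the box (y of mealbox_mid in the frame of arrow between -0.025 and 0.025 m and x of mealbox_mid in the frame of arrow above 0.1 m and value of joint plunger above 0.004 m), for 0.02 s.
At the end, for the whole second after the job is handed in: The arrow is at rest and its line passes within 25 mm of the meal box's centre, with the box ahead of its point; after that the bell's plunger has been pressed at least 4 mm and is up again; the box, the cup, the sauce bottle and the pen pot stand upright within 15 mm of where they began (all of step 1 and value of joint plunger below 0.0015 m and distance of each of mealbox_mid, cup_mid, sauce_mid, pot_mid from where it was at the start of the episode below 0.015 m and angle between each of mealbox_mid, cup_mid, sauce_mid, pot_mid's own z axis and vertical below 0.2 rad); the robot touches nothing.
It fails at once if the bell is pressed while the arrow does not point at the meal box (value of joint plunger above 0.004 m and not (y of mealbox_mid in the frame of arrow between -0.025 and 0.025 m and x of mealbox_mid in the frame of arrow above 0.1 m)).
It fails at once if the meal box, the cup, the sauce bottle or the pen pot is lifted, carried, shoved or tipped (not (distance of each of mealbox_mid, cup_mid, sauce_mid, pot_mid from where it was at the start of the episode below 0.015 m and angle between each of mealbox_mid, cup_mid, sauce_mid, pot_mid's own z axis and vertical below 0.2 rad)).
It also fails if it takes over 53 s, if anything falls off the work surface, if the arm or the gripper's body presses on something with over 40 N, if the wrist force passes 120 N, or if a joint passes its speed limit or range.

## Working session

There is one attempt and no reset: what is moved stays moved. The work goes in short steps, Python scripts to look and compute and a tool call to move; the robot and the scene stay as the last step left them, time stands still between calls to the robot, and variables do not carry over. Pictures are saved under pics/ and viewed, and the job is handed in when it is done.

Besides the shell and the picture viewer there is one more tool, called by a JSON object that holds its "method" and its "body", one argument or row to a line. arm_command: Moves the arm, as the interface text tells. Its arguments: {"type":"object","properties":{"steps":{"type":"array"}},"required":["steps"]}

```bash
mkdir -p pics; ls; python3 - <<'E'
from bench import *
import cv2
for n in("scene","top"):
    cv2.imwrite(f"pics/{n}0.png",snapshot(n)[:,:,::-1])
    c=calibration(n);print(n,c)
print(state(),tcp_to_grasp)
E
```

```text
pics
scene {'camera_matrix': array([[408.83706849,   0.        , 282.16181248],
       [  0.        , 408.83706849, 213.14222132],
       [  0.        ,   0.        ,   1.        ]]), 'k1': -0.12087440193912917, 'R': array([[-0.38567789,  0.92253235,  0.01366133],
       [ 0.52261332,  0.23064053, -0.82078027],
       [-0.76034721, -0.30941721, -0.57108065]]), 't': array([ 0.20447758, -0.26444992,  1.34747272])}
top {'camera_matrix': array([[434.74561063,   0.        , 282.23921078],
       [  0.        , 434.74561063, 208.31087206],
       [  0.        ,   0.        ,   1.        ]]), 'k1': -0.08872753034553871, 'R': array([[ 0.00100507, -0.99999199,  0.00387495],
       [-0.98486265, -0.00166151, -0.1733286 ],
       [ 0.17333365, -0.00364208, -0.98485643]]), 't': array([0.01099227, 0.58242455, 0.98501213])}
{'time_s': 0.1, 'q': array([ 9.80972970e-01,  3.42648677e-01,  1.52488746e+00, -1.05086899e-05,
        1.27539703e+00, -1.45984081e-01]), 'dq': array([-0.00106915, -0.00235074, -0.00257798,  0.00021865, -0.00035082,
       -0.00014621]), 'joint_torque': array([ 1.92071093e-03, -4.32002628e+01, -2.44696069e+01,  7.20050535e-02,
        5.25848055e-02, -6.03579701e-05]), 'tcp_pos': array([0.22522036, 0.47385284, 0.2261286 ]), 'ee_rot': array([-0.37788332,  0.59822074,  0.37749248,  0.59735715]), 'force': array([0.56576761, 0.26388196, 0.1354784 ]), 'wrist_torque': array([-0.01498051,  0.04497183,  0.02302379]), 'finger_gap': 0.0915516243639992} 0.0188
```

View pics/top0.png

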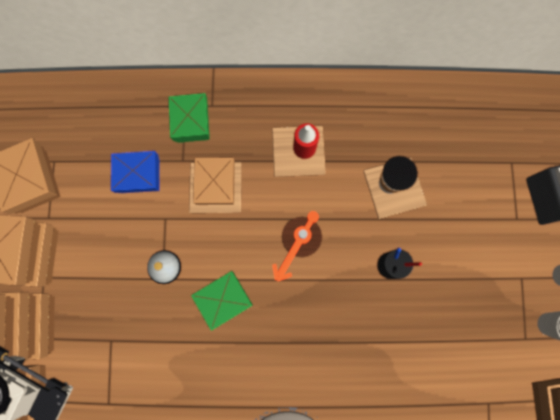

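View pics/scene0.png

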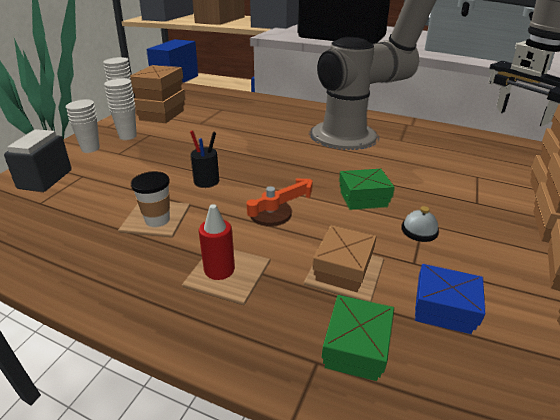

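The top view shows the meal box on the left board (214,182), the arrow hub at (303,234) with its tip at (279,277), the bell plunger at about (157,266), the sauce bottle beyond, and the cup and pot on the right. A green decoy at (222,300) sits between the robot and the arrow.

```bash
cat > h.py <<'E'
import numpy as np,cv2
from bench import *
def ray(n,p,z,c=None):
    c=c or calibration(n);K=c["camera_matrix"]
    d=np.array([c["k1"],0,0,0,0.])
    u=cv2.undistortPoints(np.array([[p]],float),K,d)[0,0]
    R=np.array(c["R"]);o=-R.T@c["t"];v=R.T@np.array([u[0],u[1],1])
    return o+v*(z-o[2])/v[2]
def blob(im,lo,hi,roi,s=25):
    h=cv2.cvtColor(im,cv2.COLOR_RGB2HSV);m=cv2.inRange(h,np.array(lo),np.array(hi))
    k=np.zeros_like(m);x0,y0,x1,y1=roi;k[y0:y1,x0:x1]=255
    return m&k
E
python3 - <<'E'
from h import *
im=cv2.imread("pics/top0.png")[:,:,::-1].copy()
h=cv2.cvtColor(im,cv2.COLOR_RGB2HSV)
for p in[(290,256),(313,216),(214,182),(157,266),(300,230),(303,234)]:print(p,h[p[1],p[0]])
crop=im[130:320,130:430];cv2.imwrite("pics/crop0.png",cv2.resize(crop,None,fx=2.6,fy=2.6,interpolation=cv2.INTER_CUBIC)[:,:,::-1])
m=blob(im,(3,190,170),(12,255,255),(255,195,335,295))
ys,xs=np.nonzero(m);print(len(xs),xs.min(),xs.max(),ys.min(),ys.max())
for n,p,z in[("hub",(303,234),.055),("tip",(279,279),.052),("box",(214,182),.068),("bell",(157,266),.062),("belldome",(164,267),.02),("pot",(395,265),.085),("green",(222,300),.06),("sauce",(306,132),.15),("cup",(400,173),.105)]:print(n,ray("top",p,z).round(3))
im=cv2.imread("pics/scene0.png");cv2.imwrite("pics/crop1.png",cv2.resize(im[150:310,230:460],None,fx=3.4,fy=3.4,interpolation=cv2.INTER_CUBIC))
E
```

```text
(290, 256) [  9 197 243]
(313, 216) [  9 198 242]
(214, 182) [ 14 144 186]
(157, 266) [ 20 156 199]
(300, 230) [  8 108 227]
(303, 234) [ 38   5 195]
590 274 317 212 280
hub [ 0.52  -0.037  0.055]
tip [0.416 0.019 0.052]
box [0.642 0.174 0.068]
bell [0.444 0.302 0.062]
belldome [0.443 0.297 0.02 ]
pot [ 0.446 -0.244  0.085]
green [0.368 0.149 0.06 ]
sauce [ 0.738 -0.041  0.15 ]
cup [ 0.656 -0.26   0.105]
```

View pics/crop0.png

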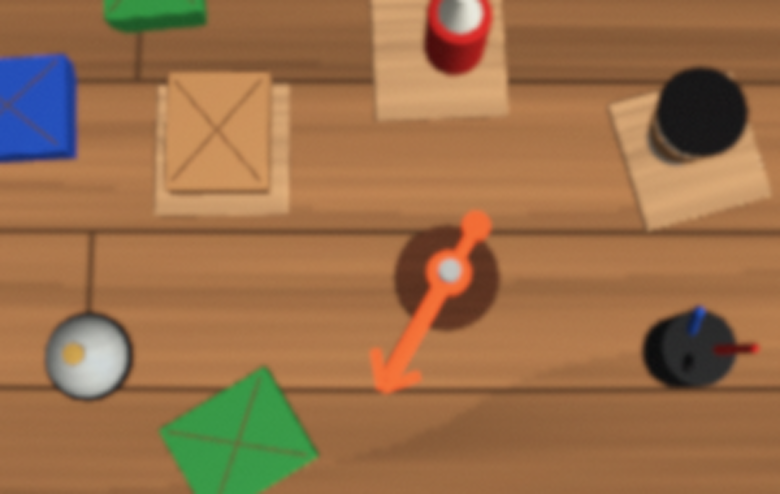

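View pics/crop1.png

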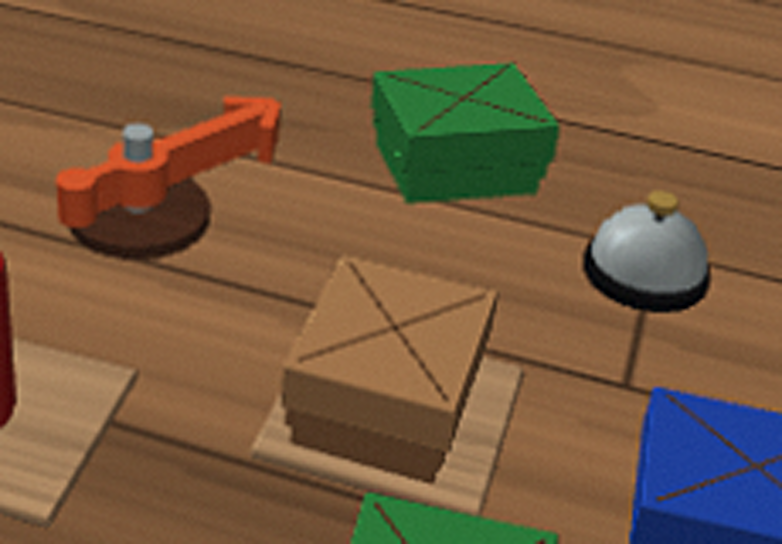

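```bash
python3 - <<'E'
from h import *
from scipy.spatial.transform import Rotation as Ro
R=Ro.from_quat(state()["ee_rot"]).as_matrix();print(R.round(3));print(np.degrees(np.arctan2(R[1,2],R[0,2])))
P={}
for n,p,z in[("foot",(301.9,236.5),.012),("tip",(278.1,280.8),.052),("tail",(313,216),.052),("hubtop",(303,234),.06),("box",(213.5,180.8),.068),("bell",(158.1,266.2),.062)]:
    P[n]=ray("top",p,z);print(n,P[n].round(4))
for n,p,z in[("box",(230+393/3.4,150+327/3.4),.068),("bell",(230+662/3.4,150+202/3.4),.062),("tip",(230+262/3.4,150+101/3.4),.052),("foot",(230+137/3.4,150+212/3.4),.012),("hubtop",(230+138/3.4,150+129/3.4),.068)]:print(n,ray("scene",p,z).round(4))
E
```

```text
[[-0.001 -0.903  0.429]
 [-0.001  0.429  0.903]
 [-1.     0.    -0.001]]
64.57006540859933
foot [ 0.5193 -0.0366  0.012 ]
tip [0.4116 0.0212 0.052 ]
tail [ 0.5638 -0.0613  0.052 ]
hubtop [ 0.5199 -0.0368  0.06  ]
box [0.6454 0.1751 0.068 ]
bell [0.4436 0.2997 0.062 ]
box [0.6519 0.1778 0.068 ]
bell [0.4544 0.3024 0.062 ]
tip [0.4238 0.0201 0.052 ]
foot [ 0.5339 -0.0283  0.012 ]
hubtop [ 0.5188 -0.0342  0.068 ]
```

```bash
cat > go.py <<'E'
import sys
from h import *
from scipy.spatial.transform import Rotation as Ro
# usage: go.py x y z yawdeg  -> row from the present pose
def row(x,y,z,yaw):
    s=state();R=Ro.from_quat(s["ee_rot"]).as_matrix();a=np.radians(yaw)
    zt=np.array([np.cos(a),np.sin(a),0]);xt=np.array([0,0,-1.]);Rt=np.c_[xt,np.cross(zt,xt),zt]
    return np.r_[R.T@(np.array([x,y,z])-s["tcp_pos"])*100,Ro.from_matrix(R.T@Rt).as_rotvec()]
if __name__=="__main__":
    a=list(map(float,sys.argv[1:]))
    for i in range(0,len(a),4):print(row(*a[i:i+4]).round(2).tolist())
    s=state();print(s["time_s"],s["tcp_pos"].round(3),s["q"].round(2),s["force"].round(1))
E
python3 go.py .451 -.043 .2 -28
```

```text
[2.65, -42.58, -36.98, 1.62, -0.0, 0.0]
0.1 [0.225 0.474 0.226] [ 0.98  0.34  1.52 -0.    1.28 -0.15] [0.6 0.3 0.1]
```

{"method": "arm_command", "body": {
  "steps": [
    [0,-42.6,-37,1.62,0,0,-1],
    [0,-42.6,-37,1.62,0,0,-1],
    [0,-42.6,-37,1.62,0,0,-1],
    [0,-42.6,-37,1.62,0,0,-1],
    [0,-42.6,-37,1.62,0,0,-1]
  ]
}}

```text
time_s: 0.52
tcp_pos: [0.3086, 0.2814, 0.2264]
ee_rot: [-0.174, 0.686, 0.174, 0.685]
force: [1.8, 0.6, -0.2]
finger_gap: 0.0633
```

```bash
python3 go.py .451 -.043 .15 -28
```

```text
[7.66, -35.3, -2.94, 0.99, -0.0, 0.0]
0.5167 [0.309 0.281 0.226] [ 0.56  0.15  1.79 -0.    1.21  0.06] [ 1.8  0.6 -0.2]
```

{"method": "arm_command", "body": {
  "steps": [
    [2,-35.3,-2.9,0.99,0,0,-1],
    [4,-35.3,-2.9,0.99,0,0,-1],
    [6,-35.3,-2.9,0.99,0,0,-1],
    [7.6,-35.3,-2.9,0.99,0,0,-1],
    [7.6,-35.3,-2.9,0.99,0,0,-1]
  ]
}}

```text
time_s: 0.93
tcp_pos: [0.391, 0.0939, 0.1901]
ee_rot: [0.045, 0.705, -0.046, 0.706]
force: [1.1, 1.6, -0.0]
finger_gap: 0.0298
```

```bash
python3 go.py .451 -.043 .12 -28
```

```text
[7.02, -12.8, 7.72, 0.36, 0.0, 0.0]
0.9333 [0.391 0.094 0.19 ] [ 0.05  0.16  1.89 -0.    1.1   0.17] [ 1.1  1.6 -0. ]
```

{"method": "arm_command", "body": {
  "steps": [
    [3,-12.8,7.7,0.36,0,0,-1],
    [5,-12.8,7.7,0.36,0,0,-1],
    [7,-12.8,7.7,0.36,0,0,-1],
    [7,-12.8,7.7,0.36,0,0,-1],
    [7,-12.8,7.7,0.36,0,0,-1]
  ]
}}

```text
time_s: 1.35
tcp_pos: [0.4511, -0.0473, 0.1166]
ee_rot: [0.172, 0.687, -0.173, 0.685]
force: [-0.0, 0.1, 0.4]
finger_gap: 0.0008
```

```bash
python3 - <<'E'
from h import *
from go import row
cv2.imwrite("pics/w1.png",snapshot("wrist")[:,:,::-1])
cv2.imwrite("pics/s1.png",snapshot("scene")[:,:,::-1])
print(state()["tcp_pos"],row(.451,-.043,.03,-28).round(2), state()["finger_gap"])
E
```

```text
[ 0.45019605 -0.04389551  0.11889261] [ 8.89  0.13  0.05 -0.   -0.    0.  ] 0.00034764956127541184
```

View pics/w1.png

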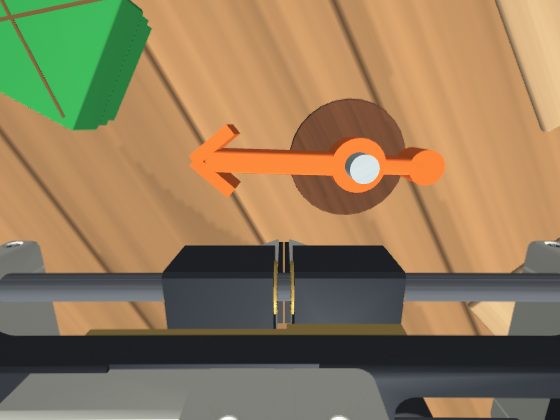

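View pics/s1.png

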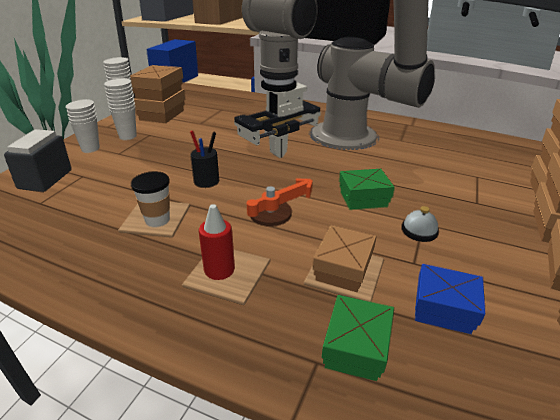

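The wrist view shows the fingertips beside the shaft, which spans 235–335 px, and parallel to it. The space below is clear.

{"method": "arm_command", "body": {
  "steps": [
    [3,0,0,0,0,0,-1],
    [6,0,0,0,0,0,-1],
    [8,0,0,0,0,0,-1],
    [8.8,0,0,0,0,0,-1],
    [8.8,0,0,0,0,0,-1]
  ]
}}

```text
time_s: 1.87
tcp_pos: [0.4489, -0.0426, 0.0302]
ee_rot: [0.172, 0.688, -0.172, 0.684]
force: [-0.0, -0.4, -0.2]
finger_gap: 0.0008
```

```bash
cat > arc.py <<'E'
import sys
from go import *
C=np.array([.519,-.036]);r=.055
for t in map(float,sys.argv[2:]):
    d=float(sys.argv[1]);a=np.radians(t);u=np.array([np.cos(a),np.sin(a)]);n=np.array([-u[1],u[0]])
    p=C+r*u+d*n
    y=t-180
    print(t,row(p[0],p[1],.030,y).round(2).tolist())
s=state();print(s["time_s"],s["tcp_pos"].round(3),s["force"].round(1))
E
python3 arc.py .0175 152 147 142 137 132
```

```text
152.0 [0.02, 2.12, 0.38, -0.0, -0.01, 0.0]
147.0 [0.02, 2.61, 0.25, 0.09, -0.01, 0.0]
142.0 [0.02, 3.1, 0.16, 0.17, -0.01, 0.0]
137.0 [0.02, 3.61, 0.11, 0.26, -0.01, 0.0]
132.0 [0.02, 4.11, 0.11, 0.35, -0.01, 0.0]
1.8667 [ 0.449 -0.043  0.03 ] [-0.  -0.4 -0.2]
```

{"method": "arm_command", "body": {
  "steps": [
    [0,1.5,0.4,0,0,0,-1],
    [0,2.1,0.4,0,0,0,-1],
    [0,2.6,0.25,0.09,0,0,-1],
    [0,3.1,0.15,0.17,0,0,-1],
    [0,3.6,0.1,0.26,0,0,-1]
  ]
}}

```text
time_s: 2.28
tcp_pos: [0.4676, -0.0111, 0.0318]
ee_rot: [0.26, 0.659, -0.26, 0.657]
force: [-0.2, -2.9, 0.2]
finger_gap: 0.0003
```

```bash
python3 arc.py .0175 132 127 122 117 112; python3 - <<'E'
from h import *
cv2.imwrite("pics/w2.png",snapshot("wrist")[:,:,::-1])
E
```

```text
132.0 [0.18, 0.42, -0.18, 0.08, -0.0, 0.0]
127.0 [0.18, 0.91, -0.27, 0.17, -0.0, 0.0]
122.0 [0.18, 1.42, -0.31, 0.26, -0.0, 0.0]
117.0 [0.18, 1.92, -0.32, 0.35, -0.0, 0.0]
112.0 [0.18, 2.42, -0.28, 0.43, -0.0, 0.0]
2.2833 [ 0.468 -0.011  0.032] [-0.2 -2.9  0.2]
```

View pics/w2.png

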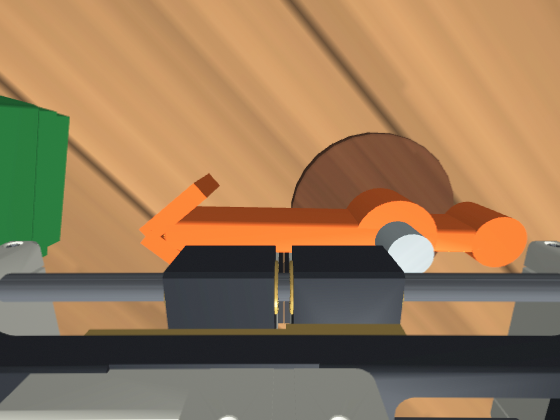

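Contact is made: the shaft lies flat along the fingers and the wrist force is about 3 N. I'll continue the arc.

{"method": "arm_command", "body": {
  "steps": [
    [0.1,0.4,-0.2,0.08,0,0,-1],
    [0.1,0.9,-0.3,0.17,0,0,-1],
    [0.1,1.4,-0.3,0.26,0,0,-1],
    [0.1,1.9,-0.3,0.35,0,0,-1],
    [0.1,2.4,-0.3,0.43,0,0,-1]
  ]
}}

```text
time_s: 2.75
tcp_pos: [0.4821, 0.0092, 0.032]
ee_rot: [0.396, 0.586, -0.397, 0.585]
force: [-1.9, -2.1, 0.1]
finger_gap: 0.0006
```

```bash
python3 arc.py .0175 108 103 98 93 88
```

```text
108.0 [0.2, 0.36, -0.03, 0.07, -0.0, 0.0]
103.0 [0.2, 0.86, -0.13, 0.15, -0.0, 0.0]
98.0 [0.2, 1.36, -0.19, 0.24, -0.0, 0.0]
93.0 [0.2, 1.86, -0.2, 0.33, -0.0, 0.0]
88.0 [0.2, 2.36, -0.17, 0.42, -0.0, 0.0]
2.75 [0.482 0.009 0.032] [-1.9 -2.1  0.1]
```

{"method": "arm_command", "body": {
  "steps": [
    [0.1,0.4,0,0.07,0,0,-1],
    [0.1,0.9,-0.1,0.15,0,0,-1],
    [0.1,1.4,-0.2,0.24,0,0,-1],
    [0.1,1.9,-0.2,0.33,0,0,-1],
    [0.1,2.4,-0.2,0.42,0,0,-1]
  ]
}}

```text
time_s: 3.17
tcp_pos: [0.503, 0.0205, 0.032]
ee_rot: [-0.509, -0.491, 0.511, -0.489]
force: [-2.5, -0.7, 0.6]
finger_gap: 0.0006
```

```bash
python3 arc.py .0175 84 80 76 72 69
```

```text
84.0 [0.19, 0.43, -0.02, 0.06, 0.0, 0.0]
80.0 [0.19, 0.83, -0.1, 0.13, 0.0, 0.0]
76.0 [0.19, 1.23, -0.16, 0.2, 0.0, 0.0]
72.0 [0.19, 1.63, -0.19, 0.27, 0.0, 0.0]
69.0 [0.19, 1.93, -0.19, 0.33, 0.0, 0.0]
3.1667 [0.503 0.021 0.032] [-2.5 -0.7  0.6]
```

{"method": "arm_command", "body": {
  "steps": [
    [0.1,0.4,0,0.06,0,0,-1],
    [0.1,0.8,-0.1,0.13,0,0,-1],
    [0.1,1.2,-0.2,0.2,0,0,-1],
    [0.1,1.6,-0.2,0.27,0,0,-1],
    [0.1,1.9,-0.2,0.33,0,0,-1]
  ]
}}

```text
time_s: 3.58
tcp_pos: [0.5217, 0.0227, 0.032]
ee_rot: [-0.583, -0.4, 0.585, -0.398]
force: [-2.1, 2.3, -0.0]
finger_gap: 0.0006
```

```bash
python3 arc.py .0175 66 64 62 60; python3 - <<'E'
from h import *
for n in("top","wrist"): cv2.imwrite(f"pics/{n}3.png",snapshot(n)[:,:,::-1])
E
```

```text
66.0 [0.2, 0.39, -0.01, 0.05, 0.0, 0.0]
64.0 [0.19, 0.59, -0.05, 0.08, 0.0, 0.0]
62.0 [0.19, 0.79, -0.1, 0.12, 0.0, 0.0]
60.0 [0.19, 0.98, -0.13, 0.15, 0.0, 0.0]
3.5833 [0.522 0.023 0.032] [-2.1  2.3 -0. ]
```

View pics/top3.png

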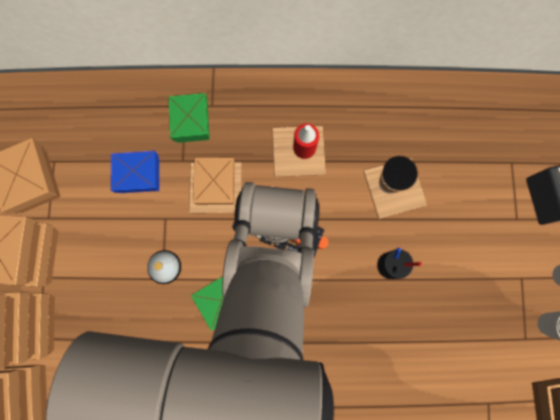

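View pics/wrist3.png

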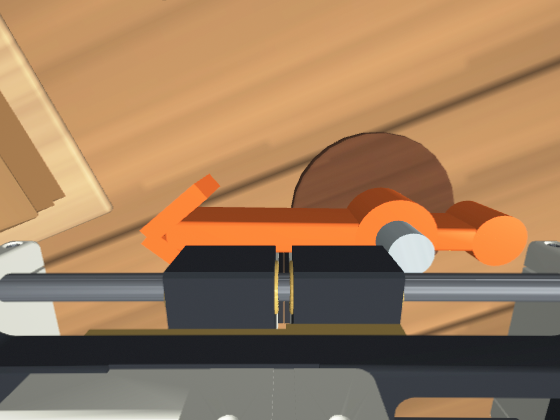

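The shaft is still flush with the fingers, at about 69°. I'll finish slowly to about 59°.

{"method": "arm_command", "body": {
  "steps": [
    [0.1,0.3,0,0.04,0,0,-1],
    [0.1,0.6,0,0.08,0,0,-1],
    [0.1,0.8,-0.1,0.12,0,0,-1],
    [0.1,1.0,-0.1,0.15,0,0,-1],
    [0.1,1.0,-0.1,0.15,0,0,-1]
  ]
}}

```text
time_s: 4.1
tcp_pos: [0.5319, 0.0202, 0.0316]
ee_rot: [-0.611, -0.356, 0.612, -0.355]
force: [-1.4, 2.7, 0.4]
finger_gap: 0.0006
```

```bash
python3 arc.py .0175 60 59
```

```text
60.0 [0.16, -0.05, 0.01, 0.01, 0.0, 0.0]
59.0 [0.16, 0.04, -0.02, 0.02, 0.0, 0.0]
4.1 [0.532 0.02  0.032] [-1.4  2.7  0.4]
```

Backing off, then rising.

{"method": "arm_command", "body": {
  "steps": [
    [0,-1.5,0,0,0,0,-1],
    [0,-3,0,0,0,0,-1],
    [-3,-3,0,0,0,0,-1],
    [-7,-3,0,0,0,0,-1],
    [-11,-3,0,0,0,0,-1]
  ]
}}

```text
time_s: 4.52
tcp_pos: [0.5052, 0.035, 0.143]
ee_rot: [-0.609, -0.358, 0.611, -0.356]
force: [0.6, 0.2, -0.3]
finger_gap: 0.0003
```

```bash
python3 go.py .447 .300 .16 -60
```

```text
[-1.67, -18.06, -20.25, -1.04, -0.0, 0.0]
4.5167 [0.505 0.035 0.143] [-0.08  0.4   1.69  0.    1.05  2.  ] [ 0.6  0.2 -0.3]
```

{"method": "arm_command", "body": {
  "steps": [
    [-1.7,-18,-20.2,-1.04,0,0,-1],
    [-1.7,-18,-20.2,-1.04,0,0,-1],
    [-1.7,-18,-20.2,-1.04,0,0,-1],
    [-1.7,-18,-20.2,-1.04,0,0,-1],
    [-1.7,-18,-20.2,-1.04,0,0,-1]
  ]
}}

```text
time_s: 4.93
tcp_pos: [0.4605, 0.2394, 0.1572]
ee_rot: [0.47, 0.529, -0.469, 0.528]
force: [1.1, 0.2, 0.5]
finger_gap: 0.0005
```

```bash
python3 - <<'E'
from h import *
from go import row
for n in("top","scene","wrist"):
    im=snapshot(n);cv2.imwrite(f"pics/{n}4.png",im[:,:,::-1])
    if n=="wrist": np.save("wc.npy",calibration("wrist"),allow_pickle=True)
print(row(.447,.3,.16,-60).round(2),state()["tcp_pos"])
im=cv2.imread("pics/top4.png");cv2.imwrite("pics/crop4.png",cv2.resize(im[130:320,130:430],None,fx=2.6,fy=2.6,interpolation=cv2.INTER_CUBIC))
im=cv2.imread("pics/scene4.png");cv2.imwrite("pics/crop5.png",cv2.resize(im[150:310,230:460],None,fx=3.4,fy=3.4,interpolation=cv2.INTER_CUBIC))
E
```

```text
[-0.3  -0.62 -6.08 -0.41 -0.    0.  ] [0.46026224 0.24032784 0.15686908]
```

View pics/crop4.png

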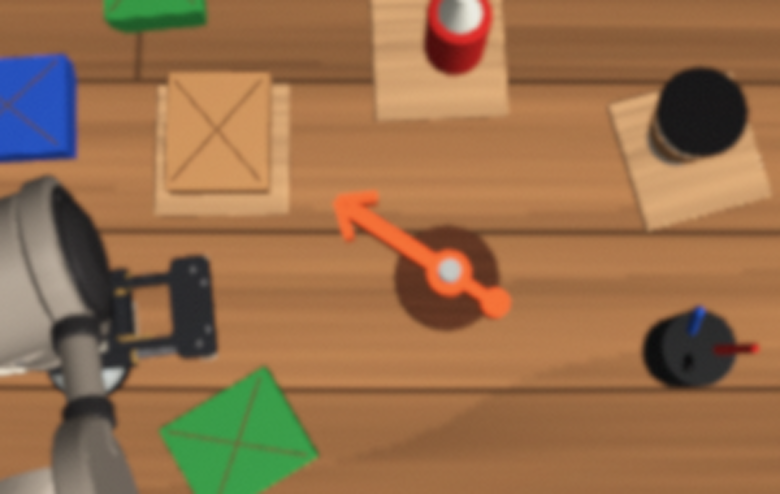

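View pics/crop5.png

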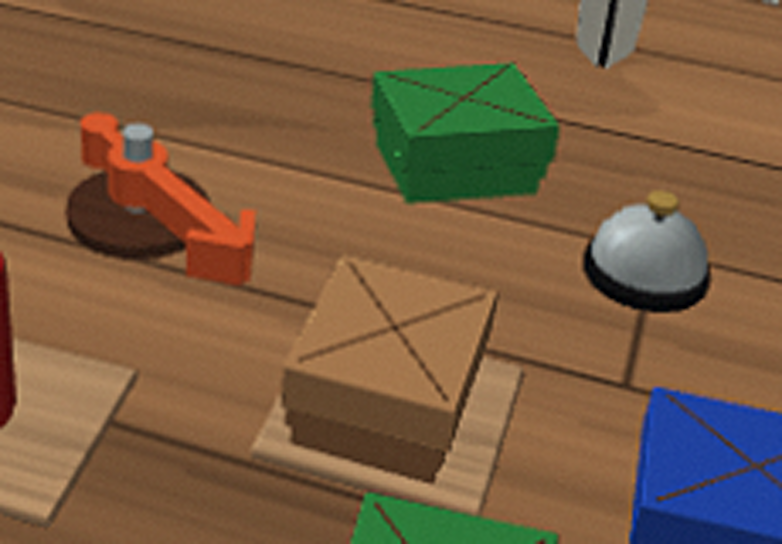

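View pics/wrist4.png

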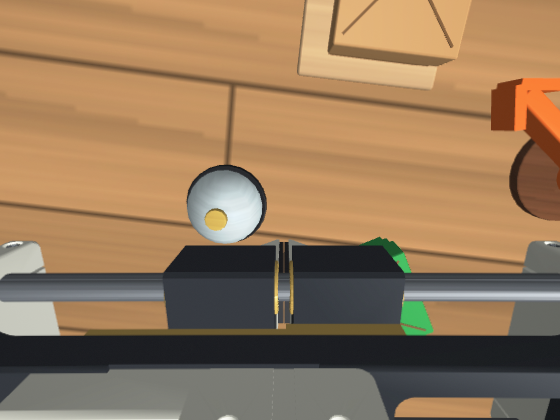

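The arrow now points at the box in every view. I'll measure its direction from the arrow's mask and locate the plunger from the three views.

```bash
python3 - <<'E'
from h import *
im=cv2.imread("pics/top4.png")[:,:,::-1].copy()
tip=ray("top",(130+335/2.6,130+198/2.6),.052)[:2];tail=ray("top",(130+505/2.6,130+308/2.6),.052)[:2]
m=blob(im,(3,190,170),(12,255,255),(240,190,340,270))
ys,xs=np.nonzero(m);P=np.array([ray("top",(x,y),.052)[:2] for x,y in zip(xs,ys)])
vx,vy,x0,y0=cv2.fitLine(P.astype(np.float32),cv2.DIST_L2,0,.01,.01).ravel()
d=np.array([vx,vy]);d*=np.sign(d[0])
for c in((.519,-.036),(.520,-.037)):
  for b in((.6454,.1751),(.652,.178)):
    for e in(d,(tip-tail)/np.linalg.norm(tip-tail)):
      w=np.array(b)-c;print(np.degrees(np.arctan2(e[1],e[0])).round(1),"lateral mm",(1000*(e[0]*w[1]-e[1]*w[0])).round(1))
def line(n,p,c=None):
    a=ray(n,p,0.,c);b=ray(n,p,.2,c);return a,(b-a)/np.linalg.norm(b-a)
def cen(path,roi):
    im=cv2.imread(path)[:,:,::-1].copy();m=blob(im,(14,110,90),(28,255,255),roi);m=cv2.morphologyEx(m,cv2.MORPH_OPEN,np.ones((2,2)))
    ys,xs=np.nonzero(m);print(path,len(xs),xs.mean(),ys.mean());return xs.mean(),ys.mean()
wc=np.load("wc.npy",allow_pickle=True).item()
o=[("top",cen("pics/top0.png",(148,258,168,274)),None),("scene",cen("pics/scene4.png",(416,203,434,216)),None),("wrist",cen("pics/wrist4.png",(200,205,232,236)),wc)]
A=np.zeros((3,3));B=np.zeros(3)
for n,p,c in o:
    print(n,ray(n,p,.060,c).round(4));a,v=line(n,p,c);M=np.eye(3)-np.outer(v,v);A+=M;B+=M@a
print(np.linalg.solve(A,B))
E
```

```text
56.8 lateral mm 9.9
56.9 lateral mm 9.4
56.8 lateral mm 6.0
56.9 lateral mm 5.4
56.8 lateral mm 11.3
56.9 lateral mm 10.8
56.8 lateral mm 7.3
56.9 lateral mm 6.8
pics/top0.png 42 158.64285714285714 266.6904761904762
pics/scene4.png 101 425.3069306930693 208.7128712871287
pics/wrist4.png 370 216.5837837837838 220.07567567567568
top [0.4425 0.299  0.06  ]
scene [0.4478 0.3034 0.06  ]
wrist [0.444  0.2975 0.06  ]
[0.44242179 0.30067217 0.05586148]
```

The lateral miss is about 8 mm, within the 25 mm limit. The plunger is at (0.443, 0.300), so I'll move over it.

```bash
python3 go.py .443 .300 .09 -60
```

```text
[6.7, -1.01, -6.12, -0.41, -0.0, 0.0]
5.0833 [0.46  0.24  0.157] [0.33 0.4  1.64 0.   1.1  1.79] [ 0.4 -0.6  0.2]
```

{"method": "arm_command", "body": {
  "steps": [
    [0,-1,-6.1,-0.41,0,0,-1],
    [0,-1,-6.1,-0.41,0,0,-1],
    [2,-1,-6.1,-0.41,0,0,-1],
    [5,-1,-6.1,-0.41,0,0,-1],
    [6.7,-1,-6.1,-0.41,0,0,-1]
  ]
}}

```text
time_s: 5.5
tcp_pos: [0.4429, 0.2984, 0.0883]
ee_rot: [0.351, 0.614, -0.352, 0.613]
force: [-0.4, -0.8, -0.3]
finger_gap: 0.0005
```

```bash
python3 - <<'E'
from h import *
im=snapshot("scene");cv2.imwrite("pics/s6.png",cv2.resize(im[110:270,330:560],None,fx=3.4,fy=3.4)[:,:,::-1])
E
python3 go.py .443 .300 .064 -60  .443 .300 .055 -60
```

```text
[2.15, 0.29, -0.14, 0.0, -0.0, 0.01]
[3.05, 0.29, -0.14, 0.0, -0.0, 0.01]
5.55 [0.441 0.297 0.086] [0.45 0.51 1.68 0.   0.95 1.49] [-1.8 -1.2 -2.5]
```

View pics/s6.png

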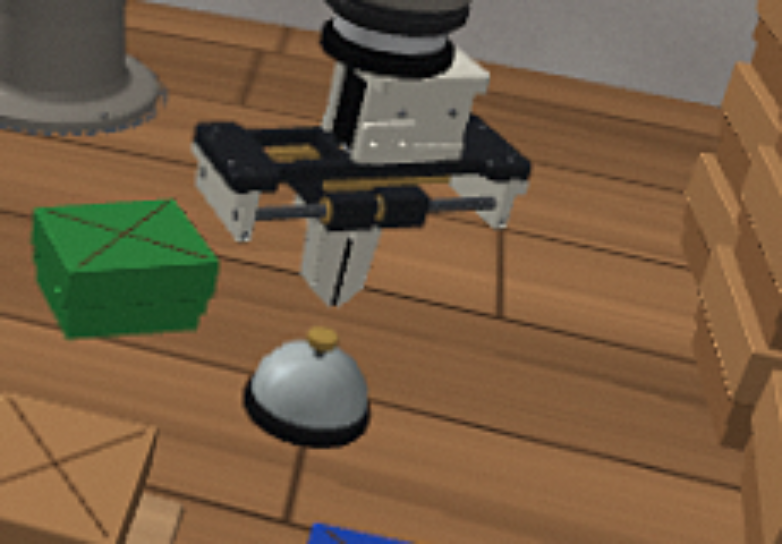

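```bash
python3 - <<'E'
from h import *
c=calibration("scene")
def pr(X):
    p,_=cv2.projectPoints(np.array([X],float),cv2.Rodrigues(c["R"])[0],c["t"],c["camera_matrix"],np.array([c["k1"],0,0,0,0.]));p=p.ravel();return ((p-[330,110])*3.4).round(0)
s=state()["tcp_pos"];print("tcp",pr(s),"seen 335,303",s)
for x in((.443,.3,.062),(.447,.302,.062),(.443,.304,.062),(.439,.300,.062)):print(x,pr(x))
E
```

```text
tcp [324. 295.] seen 335,303 [0.44138412 0.29736474 0.08553982]
(0.443, 0.3, 0.062) [320. 328.]
(0.447, 0.302, 0.062) [323. 332.]
(0.443, 0.304, 0.062) [326. 329.]
(0.439, 0.3, 0.062) [321. 325.]
```

The fingertips are over the plunger to within a few mm. Pressing now.

{"method": "arm_command", "body": {
  "steps": [
    [0,0.3,-0.1,0,0,0,-1],
    [1.0,0.3,-0.1,0,0,0,-1],
    [2.0,0.3,-0.1,0,0,0,-1],
    [2.3,0.3,-0.1,0,0,0,-1],
    [2.5,0.3,-0.1,0,0,0,-1]
  ]
}}

```text
time_s: 5.97
tcp_pos: [0.4435, 0.2993, 0.0604]
ee_rot: [0.351, 0.614, -0.354, 0.612]
force: [-0.3, -0.9, 1.9]
finger_gap: 0.0002
```

```bash
python3 go.py .443 .300 .057 -60  .443 .300 .055 -60
```

```text
[0.34, -0.01, -0.08, 0.0, -0.0, 0.01]
[0.54, -0.01, -0.08, 0.0, -0.0, 0.01]
5.9667 [0.443 0.299 0.06 ] [0.45 0.55 1.7  0.   0.9  1.49] [-0.3 -0.9  1.9]
```

Contact: the force is 1.9 N with the TCP at z = 0.060. I'll go to about 0.055 in small steps.

{"method": "arm_command", "body": {
  "steps": [
    [0.2,0,0,0,0,0,-1],
    [0.3,0,0,0,0,0,-1],
    [0.4,0,0,0,0,0,-1],
    [0.5,0,0,0,0,0,-1],
    [0.5,0,0,0,0,0,-1]
  ]
}}

```text
time_s: 6.38
tcp_pos: [0.4436, 0.2994, 0.0562]
ee_rot: [0.351, 0.614, -0.354, 0.612]
force: [-2.3, -1.4, 6.7]
finger_gap: 0.0001
```

```bash
python3 - <<'E'
from h import *
im=snapshot("scene");cv2.imwrite("pics/s7.png",cv2.resize(im[110:270,330:560],None,fx=3.4,fy=3.4)[:,:,::-1])
s=state();print(s["force"],s["tcp_pos"])
E
```

```text
[-3.68760719 -1.58751011  7.36783201] [0.44359524 0.29938825 0.05620258]
```

{"method": "arm_command", "body": {
  "steps": [
    [0.1,0,0,0,0,0,-1],
    [0.2,0,0,0,0,0,-1],
    [0.2,0,0,0,0,0,-1]
  ]
}}

```text
time_s: 6.68
tcp_pos: [0.4436, 0.2994, 0.056]
ee_rot: [0.351, 0.614, -0.354, 0.612]
force: [-4.5, -3.6, 15.2]
finger_gap: 0.0008
```

View pics/s7.png

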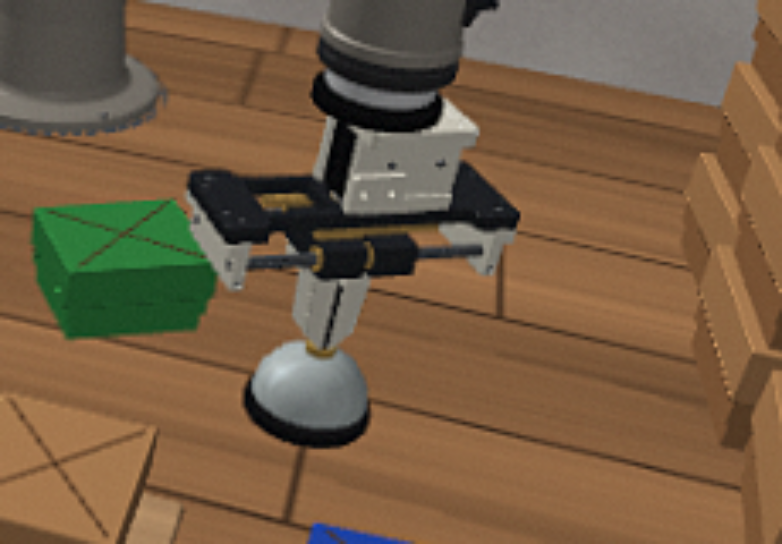

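The plunger is bottomed out: the force rose to 15 N with no further travel, 6 mm down. Lifting off.

{"method": "arm_command", "body": {
  "steps": [
    [-2,0,0,0,0,0,-1],
    [-5,0,0,0,0,0,-1],
    [-9,0,0,0,0,0,-1],
    [-12,0,0,0,0,0,-1],
    [-12,0,0,0,0,0,-1]
  ]
}}

```text
time_s: 7.1
tcp_pos: [0.4474, 0.3014, 0.1825]
ee_rot: [0.354, 0.612, -0.35, 0.615]
force: [0.8, -1.1, 1.4]
finger_gap: 0.0007
```

```bash
python3 - <<'E'
from h import *
a=snapshot("top");cv2.imwrite("pics/t8.png",a[:,:,::-1]);b=snapshot("scene");cv2.imwrite("pics/s8.png",b[:,:,::-1]);print(state()["tcp_pos"],state()["force"])
E
```

```text
[0.44479477 0.30003626 0.17710498] [-0.5306164   0.38769887 -0.14650075]
```

View pics/t8.png

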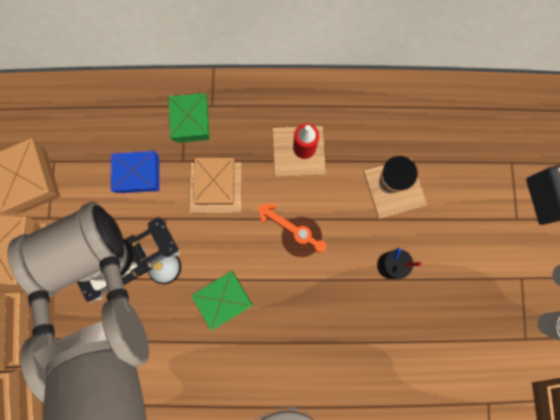

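View pics/s8.png

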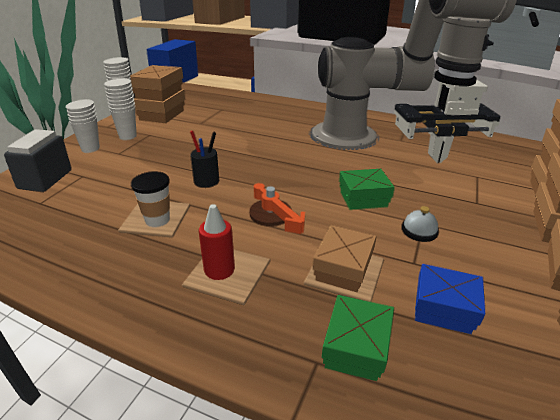

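The plunger is up again at (425,209) in the scene view. The arrow still points at the box, everything else stands where it was, and the arm is clear.

```bash
python3 -c "
from bench import job_done;print(job_done())"
```

```text
the job is handed in; nothing more can be done
None
```

I pushed the arrow about 95° clockwise with the closed fingertips until it pointed at the brown meal box on the left board. Then I pressed the bell's plunger fully down, let it up, and handed the job in at about 7 s of the 53 s allowed. No verdict was reported.

- **Arrow:** measured from the top view before the bell was pressed, its line passed 5 to 11 mm from the box's centre, against the 25 mm limit. The fit gave 57° and the push was aimed at 59–60°, so the two differ by 2–3°, but both are within tolerance. I checked it only by eye after the press.
- **Bell:** the plunger bottomed out with the TCP at z = 0.056, 6 mm below rest, and the force rose to 15 N with no further travel. The last scene picture shows it up again.
- **Plunger position:** the three camera views of the plunger disagreed by about 5 mm. The fingers still met it squarely enough to press it fully.
- **Bystanders:** in the last pictures the box, cup, sauce bottle and pen pot look unmoved and upright, though I did not measure them. The arm was clear of everything.

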